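# Press a keyed shaft home in a sprung pulley hub

### The arm

A 7-joint arm with a two-finger parallel gripper is mounted at the origin on a cart in front of the work surface, level with it; the furniture and walls round the work are solid. World frame = base frame: x ahead of the robot, y to its left, z up, the work surface at z = 0. Lengths are in m, angles in rad, forces in N, time in s.
With the tool pointing down it reaches from about 0.35 to 0.9 m from the base axis. Payload 19.9 kg.
Tool frame: the origin (TCP) lies at the very end of the fingers, on their centre line; the grasp point (between the pads) lies 19 mm behind it (env.grip_point_offset is the z of the grasp point in the tool frame, in m); z points along the fingers, y is the line along which they close (so a half turn about z gives the same grasp; the last joint's range is limited). The gripper opens to 85 mm and grips with 20 to 120 N. Pads are 22 mm wide; open, the fingers measure 114 mm over their backs; the gripper's body (76 mm by 85 mm) begins 54 mm behind the grasp point. The pads swing forward as they close: fully open they stand 13 mm farther back than shut.
Start: joints at [-0.042, 0.417, -0.01, 1.614, 0.005, 1.111, -0.053], TCP at [0.625, 0, 0.231] pointing down, gripper open.
Joint ranges: [-2.81, 2.81], [-0.39, 2.02], [-1.27, 1.25], [0.06, 2.57], [-1.19, 4.33], [0.19, 2], [-2.82, 2.82]. Speed limits (rad/s): [1.89, 1.89, 2.39, 2.39, 3.01, 3.01, 3.01].

### API

Orientations are given as a rotation vector (axis times angle).
In Python, from plant import observe, snapshot, ticket, spotter, env gives the robot as it stands. The module is installed in compiled form; this text tells all that it offers.
- The arm moves only by the tool arm_command, never from a script. Its argument "deltas" is a list that holds one entry, the list of rows, each a list of 6 numbers: the shift along the tool's x, y, z in m, then the turn, a rotation vector about the tool's x, y, z in degrees. A call has 1 to 10 rows; each row shifts and turns the commanded pose from where the row before left it, along the tool's axes as they then stand; what a row does not reach is not made up. A row lasts 1/10 s, in which the tool goes at most 50 mm and 8.59 degrees, less where a joint would pass 70% of its speed; a pose out of reach is approached as far as the arm can. A call with a gripper value outside its range is refused whole. "fingers" is the closure, from 0 (fully open) to 1 (shut), set as the call begins (left out, the last holds). The fingers move at their own pace and stop on an object; "squeeze" is the grip in N (left out, the last holds). Time passes only in rows, so rows that do not move let the fingers close. It gives the time, the measured TCP pose, the force, the opening and the grip force at its end, in the units of the state.
- observe(): the state, without advancing time (a new reading comes with each control period).
- snapshot(name): name is "scene" or "side" or "wrist"; returns a dict with "img" (420x560x3 uint8, red, green, blue), "intrinsics" (3x3 intrinsics, pixels), "R" (3x3) and "t" (3): a world point X has camera coordinates R X + t. Camera axes: x right, y down, z forward; pixel columns grow to the right and rows downward; lengths in m; the calibration is good to about 2 mm. A picture is of the moment at which its call begins. There is no depth.
- ticket.finish_job(): hands the job in; it is judged then, once.
Trained networks look in a picture, given as the dict that the camera call returned (one of the last four; its "shot" number tells which), for a name from the list of things; names that differ only in an ending like _2 or _b are one class to them, and where a whole thing is asked for, a point or a joint stands for the part that bears it (a point fixed in the world has none). Each returns a list of dicts, best first, with "conf" (0 to 1); they miss things now and then, are a little off and sometimes report something else, mostly with a low value. They report only what shows in the picture. A call takes as long as a camera call.
- spotter.boxes_of(picture, label): "bbox" ([left, top, width, height] in pixels, round what is visible of it).
- spotter.masks_of(picture, label): "mask" (420x560 bool, what is visible of it) and "bbox" ([left, top, width, height] in pixels, round what is visible of it).
The state is a dict: "time": time; "joints": joint angles; "joint_vel": joint speeds; "joint_efforts": joint torques, N m; "eef_pos": TCP position; "eef_rot": TCP orientation; "force": force on the tool from outside, world axes, zero at the start; "moment": the same for the moment, N m; "gripper_width": opening from 0.0 (shut) to 1.0 (fully open); "finger_force": force on a finger pad.
Only numpy, scipy, OpenCV 4.12 (cv2) and the standard library are available. Lean on these libraries where they do the work, as an engineer would, in place of code of your own. Each camera call takes 0.05 s, during which the arm holds its last target. There are 200 camera calls.

### The job

Take the keyed shaft (the one with the key sticking out of its side) out of the wooden rack and fit it upright into the bore of the pulley: put its round nose in the bore, turn it until the key slips into the keyway, and keep pushing against the spring at the bottom of the bore until the collar sits flush on the hub. Do not let go: finish with the gripper still holding the shaft and pressing it fully home, since the spring would push it out again. Leave the plain shaft standing in the rack and do not shove the other things about.

Things in the scene. Friction and masses are not known exactly. Their poses are not given: they have to be found in the camera images.
- keyed_shaft: bare steel shaft, 98 mm long, about 0.24 kg, upright in one of the rack's holes (which one varies), nose 16 mm above the work surface. Origin: centre of the lower end face (nose); z up its axis, x points from the axis to the key. From the nose up: round, 24 mm diameter, z 0-42 mm (nose chamfered 3 mm); collar 39 mm diameter, z 42-50; square drive 24x24, z 50-98
- keyed_shaft_collar (a point): on the axis of the keyed shaft, in the plane of the collar's underside (the stop), 42 mm above the nose; axes as the shaft's
- key_mark (a point): on the keyed shaft's only key, in its middle line, 22 mm from the axis, at the height of the collar's underside. The key is 8 mm wide and sticks out along the shaft's +x to 29 mm from the axis, from 16 to 50 mm above the nose, so it shows past the collar from above
- plain_shaft: a shaft of the same steel and sizes as the keyed one but without a key, upright in the other hole of the rack; stays there. Origin at the centre of its lower end face
- rack: light wooden rack block, 80 (x) x 180 (y) x 30 mm high, fixed where it stands; two round holes 26 mm wide and 14 mm deep at y = -50 and +50 mm hold the shafts. Origin: centre of its underside
- pulley: aluminium V-belt pulley bolted flat on a round steel foot, 114 mm diameter, 18 mm thick, all fixed; rim 100 mm in diameter up to z = 46 mm, hub 76 mm in diameter up to its flat top face at z = 72 mm. Origin: centre of the foot's underside; z up along the bore, x points from the bore's axis to the keyway
- bore_mouth (a point): centre of the vertical bore (26 mm diameter) in the plane of the hub's top face; axes as the pulley's. Home = the collar's underside lies here, the nose 42 mm down the bore, the key in the keyway. With the key off the keyway the shaft goes in only 16 mm and the key lies on the hub face
- keyway_mark (a point): in the hub's top face, in the middle line of the only keyway (12 mm wide, reaching to 30.5 mm from the bore axis along the pulley's +x, open at the top and running all the way down), 22 mm from the bore axis; the key mark of a shaft that is home lies here
- ejector (a joint): sprung plunger at the bottom of the bore, 21 mm in diameter: how far it is pressed down, m. 0 = up, its top 30 mm below the hub face; 0.012 = pressed by a shaft that is home. It pushes up with 3.6 N at 0 and about 11 N at 0.012, more than the shaft weighs, so a shaft let go rises 12 mm
- tape_measure: tape measure, 65x71x65 mm; a bystander, leave it alone. Origin: centre of its underside
- spool_cream: pale thread spool, 48 mm wide, 55 mm high; a bystander, leave it alone. Origin: centre of its underside
- masking_tape: roll of masking tape, 100 mm wide, 24 mm high; a bystander, leave it alone. Origin: centre of its underside
- staple_box: small carton, 69x96x45 mm; a bystander, leave it alone. Origin: centre of its underside
- marker: marker pen lying on the worktop, 130 mm long, 14 mm thick; a bystander, leave it alone. Origin: centre of its underside
- offcut: wood offcut, 96x107x18 mm; a bystander, leave it alone. Origin: centre of its underside
- spool_black: dark thread spool, 42 mm wide, 50 mm high; a bystander, leave it alone. Origin: centre of its underside
- keyed_shaft_drive (a point): centre of the keyed shaft's square drive (24 x 24 mm, 48 mm high, faces square to the shaft's x and y; 74 mm above the nose): grip it here by two opposite faces. The fingertips may stand on the collar, whose top is 24 mm lower

How it is judged:
By the outcome, as a careful person would: the job done as asked, in the order asked, and still so for the second after the job is handed in, while the arm keeps its last pose, push and grip.
It also fails if it takes over 38 s, if anything falls off the work surface, if the arm or the gripper's body presses on something with over 40 N, if the wrist force passes 120 N, or if a joint passes its speed limit or range.

## Working session

There is one attempt and no reset: what is moved stays moved. The work goes in short steps, Python scripts to look and compute and a tool call to move; the robot and the scene stay as the last step left them, time stands still between calls to the robot, and variables do not carry over. Pictures are saved under pics/ and viewed, at most 10 in all, crops included, and the job is handed in when it is done.

Besides the shell and the picture viewer there is one more tool, called after "Call:" as name(argument=value, ...), one argument or row to a line, values as JSON. arm_command: Moves the arm, as the interface text tells. Its arguments: {"type":"object","properties":{"deltas":{"type":"array","items":{"type":"array","items":{"type":"array","items":{"type":"number"}}}},"fingers":{"type":"number"},"squeeze":{"type":"number"}},"required":["deltas"]}

```bash
mkdir -p pics; cat > h.py <<'E'
import numpy as np,cv2
from plant import observe,snapshot,ticket,spotter,env
from scipy.spatial.transform import Rotation as Rn
def proj(p,X):
    c=p["R"]@np.asarray(X,float).T.reshape(3,-1)+np.reshape(p["t"],(3,1)); q=np.array(p["intrinsics"])@c; return (q[:2]/q[2]).T
def onz(p,uv,z):
    R=np.array(p["R"]);t=np.array(p["t"]);d=R.T@np.linalg.inv(p["intrinsics"])@np.array([uv[0],uv[1],1.]);o=-R.T@t
    return o+d*(z-o[2])/d[2]
def save(p,n): cv2.imwrite("pics/"+n,np.ascontiguousarray(p["img"][:,:,::-1]))
E
python3 - <<'E'
from h import *
ims=[]
for n in ["scene","side","wrist"]:
    p=snapshot(n); save(p,n+"0.png")
    print(n,-np.array(p["R"]).T@np.array(p["t"]),np.array(p["R"])[2],p["intrinsics"][0][0])
    for l in ["keyed_shaft","plain_shaft","rack","pulley","bore_mouth","keyway_mark","key_mark"]:
        try: print(l,[(np.round(b["bbox"]).tolist(),round(b["conf"],2)) for b in spotter.boxes_of(p,l)[:2]])
        except Exception as e: print(l,e)
s=observe();print({k:np.round(v,3).tolist() for k,v in s.items()},env.grip_point_offset)
E
```

```text
scene [ 0.02484309 -0.75303164  0.92682381] [ 0.36804887  0.66340658 -0.65148425] 545.1486424004323
keyed_shaft [([253.0, 150.0, 10.0, 32.0], 0.88)]
plain_shaft [([268.0, 172.0, 10.0, 35.0], 0.73)]
rack [([238.0, 168.0, 57.0, 54.0], 0.73)]
pulley [([262.0, 209.0, 49.0, 50.0], 0.9)]
bore_mouth [([263.0, 212.0, 45.0, 52.0], 0.86), ([227.0, 244.0, 34.0, 27.0], 0.46)]
keyway_mark [([261.0, 213.0, 45.0, 48.0], 0.69)]
key_mark [([251.0, 150.0, 15.0, 33.0], 0.68)]
side [0.20942054 1.41497157 0.59361729] [ 0.18990261 -0.91725829 -0.35010602] 464.006069081076
keyed_shaft [([239.0, 224.0, 19.0, 34.0], 0.93)]
plain_shaft [([248.0, 210.0, 13.0, 26.0], 0.78)]
rack [([228.0, 232.0, 44.0, 37.0], 0.88), ([250.0, 211.0, 12.0, 27.0], 0.35)]
pulley []
bore_mouth [([257.0, 208.0, 37.0, 29.0], 0.95), ([246.0, 209.0, 15.0, 29.0], 0.45)]
keyway_mark [([261.0, 206.0, 33.0, 27.0], 0.79), ([249.0, 210.0, 11.0, 30.0], 0.39)]
key_mark [([242.0, 226.0, 13.0, 31.0], 0.92)]
wrist [0.62493319 0.07677874 0.3731862 ] [-2.43861415e-04 -3.01733738e-01 -9.53392202e-01] 311.8942858415668
keyed_shaft []
plain_shaft [([145.0, 0.0, 89.0, 38.0], 0.66)]
rack [([146.0, 1.0, 89.0, 35.0], 0.56)]
pulley [([111.0, 64.0, 114.0, 111.0], 0.93), ([155.0, 110.0, 9.0, 20.0], 0.27)]
bore_mouth [([111.0, 64.0, 113.0, 104.0], 0.55)]
keyway_mark [([112.0, 64.0, 112.0, 107.0], 0.97)]
key_mark []
{'time': 1.2, 'joints': [-0.042, 0.417, -0.01, 1.614, 0.005, 1.111, -0.053], 'joint_vel': [0.002, 0.0, -0.0, -0.001, -0.001, -0.0, -0.0], 'joint_efforts': [0.001, -86.421, 0.678, -43.521, 0.019, 0.002, 0.0], 'eef_pos': [0.625, -0.0, 0.231], 'eef_rot': [2.221, 2.221, -0.0], 'force': [-0.686, -0.371, 0.966], 'moment': [-0.023, -0.012, -0.023], 'finger_force': 0.0, 'gripper_width': 1.001} -0.0187
```

```bash
python3 - <<'E'
import cv2,numpy as np
w=cv2.imread('pics/wrist0.png');s=cv2.imread('pics/scene0.png');d=cv2.imread('pics/side0.png')
a=cv2.resize(s[135:275,210:350],(400,400));b=cv2.resize(d[170:310,190:330],(400,400))
cv2.imwrite('pics/m.png',np.hstack([a,b]))
E
```

```text
(no output)
```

View pics/wrist0.png

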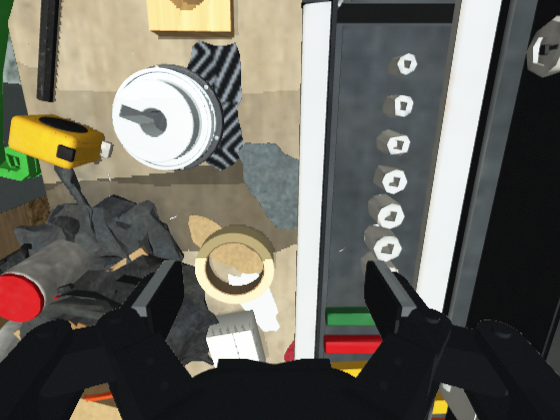

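View pics/m.png

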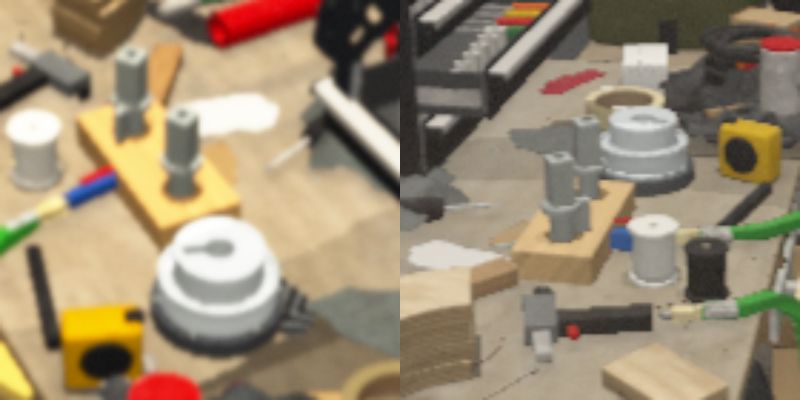

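The wrist view shows the pulley with its bore near (155,122) and the keyway running left to about (125,110). The montage shows the keyed shaft in the rack's farther (+y) hole, with the plain one nearer the pulley.

```bash
cat >> h.py <<'E'
def tri(ps,uvs):
    A=[];b=[]
    for p,uv in zip(ps,uvs):
        R=np.array(p["R"]);o=-R.T@np.array(p["t"]);d=R.T@np.linalg.inv(p["intrinsics"])@np.array([uv[0],uv[1],1.]);d/=np.linalg.norm(d)
        P=np.eye(3)-np.outer(d,d);A.append(P);b.append(P@o)
    return np.linalg.lstsq(np.vstack(A),np.hstack(b),rcond=None)[0]
E
python3 - <<'E'
from h import *
w=snapshot("wrist");s=snapshot("scene");d=snapshot("side")
print(np.round(w["R"],3))
print("bore",onz(w,(155,122),.072),"kw",onz(w,(125,110),.072))
for l in ["keyed_shaft","plain_shaft"]:
    c=[]
    for p in (s,d):
        b=spotter.boxes_of(p,l)[0]["bbox"]; c.append((b[0]+b[2]/2,b[1]+b[3]/2))
    print(l,tri((s,d),c), "z fix",[onz(p,u,.075) for p,u in zip((s,d),c)])
E
```

```text
[[ 1.    -0.    -0.   ]
 [-0.    -0.953  0.302]
 [-0.    -0.302 -0.953]]
bore [0.51392536 0.06182402 0.072     ] kw [0.48741441 0.07257593 0.072     ]
keyed_shaft [0.53975314 0.2848871  0.07243627] z fix [array([0.54255852, 0.28415807, 0.075     ]), array([0.53375193, 0.29462438, 0.075     ])]
plain_shaft [0.54142731 0.17832785 0.07394784] z fix [array([0.53545625, 0.17451295, 0.075     ]), array([0.54620429, 0.17516203, 0.075     ])]
```

Call:
arm_command(
  deltas=[
    [[0.04, -0.014, -0.003, 0, 0, 0], [0.045, -0.015, -0.004, 0, 0, 0], [0.045, -0.015, -0.004, 0, 0, 0], [0.045, -0.015, -0.004, 0, 0, 0], [0.045, -0.015, -0.004, 0, 0, 0], [0.03, -0.011, -0.001, 0, 0, 0], [0, 0, 0, 0, 0, 0], [0, 0, 0, 0, 0, 0]],
  ],
)

```text
time: 2.35
eef_pos: [0.5398, 0.2503, 0.2512]
eef_rot: [2.22, 2.223, -0.0]
force: [0.8, -1.2, -0.7]
gripper_width: 1.002
finger_force: 0.0
```

```bash
python3 - <<'E'
from h import *
w=snapshot("wrist");save(w,"w1.png")
s=observe();print(s["time"],s["eef_pos"],s["eef_rot"])
import pickle;pickle.dump({k:w[k] for k in("img","R","t","intrinsics")},open("w1.pkl","wb"))
for l in ["keyed_shaft","plain_shaft","rack","pulley"]:
    print(l,[(np.round(b["bbox"]).tolist(),round(b["conf"],2)) for b in spotter.boxes_of(w,l)[:2]])
for X in [(0.541,.281,.114),(.541,.281,.066)]: print(proj(w,X))
E
```

```text
2.4 [0.54029443 0.24923073 0.25116774] [ 2.22185635e+00  2.22052989e+00 -5.74948609e-04]
keyed_shaft [([253.0, 124.0, 46.0, 47.0], 0.56)]
plain_shaft [([259.0, 211.0, 36.0, 55.0], 0.86), ([255.0, 124.0, 43.0, 45.0], 0.17)]
rack [([242.0, 105.0, 69.0, 146.0], 0.6)]
pulley [([210.0, 262.0, 83.0, 93.0], 0.83)]
[[275.07226714 158.98244446]]
[[274.87683959 151.42101525]]
```

View pics/w1.png

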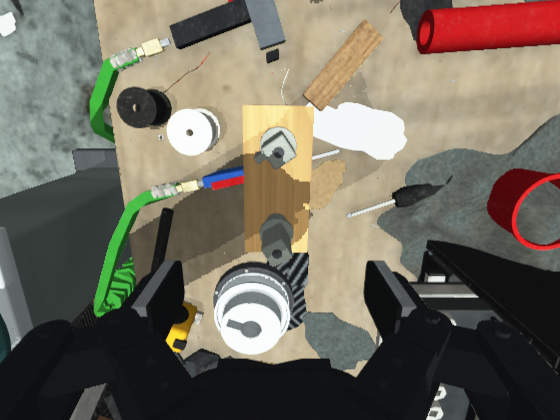

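The wrist view shows the keyed shaft at about (278,148), with its key towards the lower left (258,157). The plain shaft is at (276,240), and the pulley hub is at (255,320) with the keyway to the left.

```bash
python3 - <<'E'
import cv2,numpy as np
w=cv2.imread('pics/w1.png')
f=lambda x,y,n,m:cv2.resize(w[y:y+n,x:x+n],(m,m),interpolation=cv2.INTER_CUBIC)
cv2.imwrite('pics/m1.png',np.hstack([f(250,118,50,400),f(205,265,100,400)]))
E
```

```text
(no output)
```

View pics/m1.png

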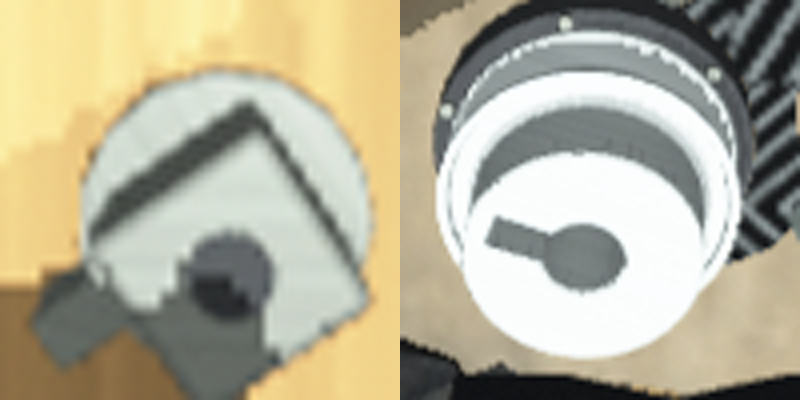

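```bash
cat >> h.py <<'E'
def ang(a,b): v=b-a; return round(float(np.degrees(np.arctan2(v[1],v[0]))),1)
E
python3 - <<'E'
from h import *
import pickle
w=pickle.load(open("w1.pkl","rb"))
L=lambda x,y:(250+x/8-.45,118+y/8-.45); Q=lambda x,y:(205+(x-400)/4-.4,265+y/4-.4)
c=onz(w,L(228,213),.066);k=onz(w,L(50,345),.066);print("collar",c,"key",k,ang(c,k),np.linalg.norm(k-c))
print("hole top",onz(w,L(232,270),.114))
P=[onz(w,L(*q),.114) for q in[(100,245),(258,130),(368,300)]]
print(P,ang(P[1],P[0]),ang(P[1],P[2]),[np.linalg.norm(P[1]-P[i]) for i in(0,2)],(P[0]+P[2])/2)
b=onz(w,Q(585,257),.072);e=onz(w,Q(491,229),.072);print("bore",b,e,ang(b,e),np.linalg.norm(e-b))
im=cv2.cvtColor(w["img"],cv2.COLOR_RGB2HSV)
m=((im[...,2]>225)&(im[...,1]<25)).astype(np.uint8);
h=[onz(w,Q(*q),.072) for q in[(463,257),(705,260),(583,150),(583,357)]];print("hub",(h[0]+h[1])/2,(h[2]+h[3])/2,np.linalg.norm(h[0]-h[1]),np.linalg.norm(h[2]-h[3]))
E
```

```text
collar [0.54427541 0.28848851 0.066     ] key [0.52091453 0.27126732 0.066     ] -143.6 0.02902240422172374
hole top [0.54408321 0.28787131 0.114     ]
[array([0.52940681, 0.29062186, 0.114     ]), array([0.54684429, 0.30314599, 0.114     ]), array([0.55930737, 0.28454632, 0.114     ])] -144.3 -56.2 [np.float64(0.021469039647946466), np.float64(0.022389188823463198)] [0.54435709 0.28758409 0.114     ]
bore [0.51172735 0.06324968 0.072     ] [0.48311022 0.07353708 0.072     ] 160.2 0.03041004241464569
hub [0.51142189 0.06269163 0.072     ] [0.51111198 0.06339358 0.072     ] 0.07485361561455386 0.07683328315078877
```

Call:
arm_command(
  deltas=[
    [[0, 0, 0.01, 0, 0, -7.2], [0, 0, 0.02, 0, 0, -7.2], [0, 0, 0.02, 0, 0, -7.2], [0, 0, 0.02, 0, 0, -7.2], [0, 0, 0.02, 0, 0, -7.2], [0.014, 0.013, 0.01, 0, 0, 0], [0.0143, 0.0127, 0, 0, 0, 0], [0, 0, 0, 0, 0, 0], [0, 0, 0, 0, 0, 0]],
  ],
)

```text
time: 3.5
eef_pos: [0.5443, 0.2886, 0.1518]
eef_rot: [1.426, 2.799, 0.001]
force: [-0.5, 0.2, 0.2]
gripper_width: 1.0
finger_force: 0.0
```

```bash
python3 - <<'E'
from h import *
w=snapshot("wrist");s=observe();print(s["time"],s["eef_pos"],s["eef_rot"])
import pickle;pickle.dump({k:w[k] for k in("img","R","t","intrinsics")},open("w2.pkl","wb"))
R=Rn.from_rotvec(s["eef_rot"]).as_matrix();print(np.round(R,3))
q=proj(w,[.5442,.288,.066])[0];t=proj(w,[.5442,.288,.114])[0];print(q,t)
x0,y0=int(q[0])-60,int(q[1])-60;print(x0,y0)
i=w["img"][y0:y0+120,x0:x0+120,::-1];cv2.imwrite("pics/w2.png",cv2.resize(i,(600,600),interpolation=cv2.INTER_CUBIC))
E
```

```text
3.55 [0.54446978 0.28797282 0.15185863] [1.42659074e+00 2.79835881e+00 5.77484946e-04]
[[-0.587  0.809  0.001]
 [ 0.809  0.587  0.   ]
 [-0.     0.001 -1.   ]]
[273.35948087 210.35613247] [273.337498   235.07123837]
213 150
```

View pics/w2.png

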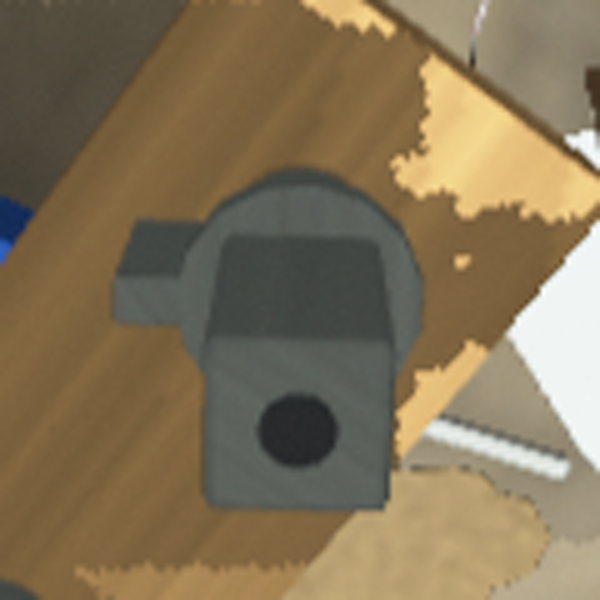

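The crop shows the square drive face-on, with the hole at (272,235.6) px against a predicted (273.3,235). Position and yaw agree, so I'll descend and grip.

Call:
arm_command(
  deltas=[
    [[0, 0, 0.02, 0, 0, 0], [0, 0, 0.025, 0, 0, 0], [0, 0, 0.025, 0, 0, 0], [0, 0, 0.011, 0, 0, 0], [0, 0, 0, 0, 0, 0], [0, 0, 0, 0, 0, 0]],
  ],
  fingers=0,
)

```text
time: 4.15
eef_pos: [0.5447, 0.2881, 0.0713]
eef_rot: [1.426, 2.798, 0.001]
force: [0.2, 0.3, -0.5]
gripper_width: 1.0
finger_force: 0.0
```

Call:
arm_command(
  deltas=[
    [[0, 0, 0, 0, 0, 0], [0, 0, 0, 0, 0, 0], [0, 0, 0, 0, 0, 0], [0, 0, 0, 0, 0, 0], [0, 0, 0, 0, 0, 0], [0, 0, 0, 0, 0, 0], [0, 0, 0, 0, 0, 0], [0, 0, 0, 0, 0, 0]],
  ],
  fingers=1,
  squeeze=80,
)

```text
time: 4.95
eef_pos: [0.5443, 0.288, 0.0707]
eef_rot: [1.426, 2.799, 0.0]
force: [-1.1, -1.1, 6.1]
gripper_width: 0.27
finger_force: 78.5
```

Call:
arm_command(
  deltas=[
    [[0, 0, -0.01, 0, 0, 0], [0, 0, -0.015, 0, 0, 0], [0, 0, -0.025, 0, 0, 0], [0, 0, -0.035, 0, 0, 0], [0, 0, -0.025, 0, 0, 0], [0, 0, -0.01, 0, 0, 0], [0, 0, 0, 0, 0, 8], [0, 0, 0, 0, 0, 8], [0, 0, 0, 0, 0, 8], [0, 0, 0, 0, 0, 8]],
  ],
)

```text
time: 5.95
eef_pos: [0.5438, 0.2878, 0.19]
eef_rot: [-2.149, -2.291, 0.001]
force: [-0.7, -0.2, -2.3]
gripper_width: 0.273
finger_force: 78.3
```

Call:
arm_command(
  deltas=[
    [[0, 0, 0, 0, 0, 8], [0, 0, 0, 0, 0, 8], [0, 0, 0, 0, 0, 7.5], [-0.02, 0.0042, 0, 0, 0, 0], [-0.04, 0.008, 0, 0, 0, 0], [-0.045, 0.009, 0, 0, 0, 0], [-0.045, 0.009, 0, 0, 0, 0], [-0.045, 0.009, 0, 0, 0, 0], [-0.0281, 0.005, 0, 0, 0, 0], [0, 0, 0, 0, 0, 0]],
  ],
)

```text
time: 6.95
eef_pos: [0.5106, 0.0586, 0.1903]
eef_rot: [2.57, 1.806, -0.002]
force: [-0.2, 1.0, -2.3]
gripper_width: 0.269
finger_force: 78.5
```

```bash
python3 - <<'E'
from h import *
w=snapshot("wrist");s=observe();print(s["time"],s["eef_pos"],s["eef_rot"],s["force"])
import pickle;pickle.dump({k:w[k] for k in("img","R","t","intrinsics")},open("w3.pkl","wb"))
R=Rn.from_rotvec(s["eef_rot"]).as_matrix();print(np.round(R,3))
print(proj(w,[.5115,.063,.072]),proj(w,s["eef_pos"]))
cv2.imwrite("pics/w3.png",cv2.resize(w["img"][120:320,160:400,::-1],(720,600),interpolation=cv2.INTER_CUBIC))
E
```

```text
7.0 [0.51094899 0.06103535 0.19034092] [ 2.56832143e+00  1.80906184e+00 -6.80002567e-04] [-0.30413668  0.78409943 -2.61399067]
[[ 0.337  0.942 -0.   ]
 [ 0.942 -0.337 -0.   ]
 [-0.    -0.    -1.   ]]
[[272.86912906 192.649977  ]] [[272.55015152 259.41255472]]
```

View pics/w3.png

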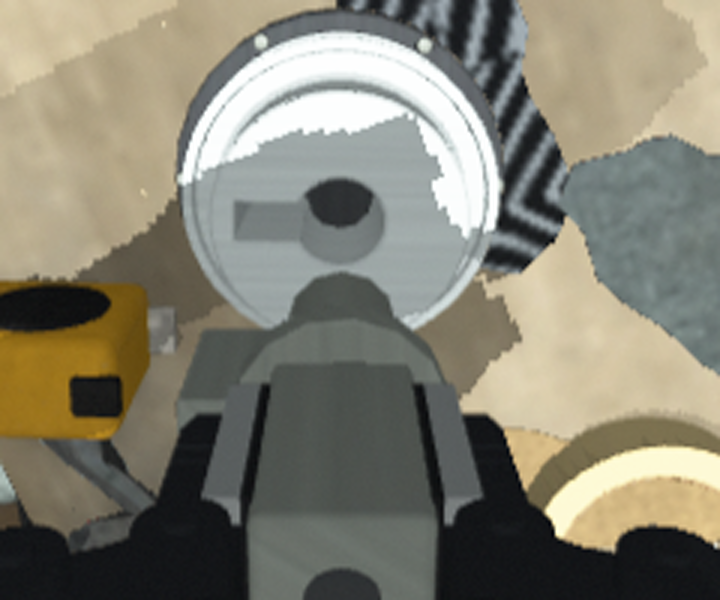

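The bore is centred at about (274.0,193.3) px. The keyway is level in the image and points the same way as the key, and the shaft's nose edge is at about (273.7,210.5).

```bash
python3 - <<'E'
from h import *
import pickle
w=pickle.load(open("w3.pkl","rb"))
C=lambda x,y:(160+x/3-.33,120+y/3-.33)
s=observe();p=np.array(s["eef_pos"]);print(p)
R=Rn.from_rotvec(s["eef_rot"]).as_matrix()
b=onz(w,C(343,221.5),.072)
ctr=[onz(w,C(*q),.072) for q in[(301,221),(385,221),(343,178),(343,265)]]
print("bore",b,np.linalg.norm(ctr[0]-ctr[1]),np.linalg.norm(ctr[2]-ctr[3]))
zn=p[2]-.0707+.016
for nm,q,z,off in [("nose",(342,272),zn+.003,.012),("top",(342.5,590),zn+.098,0),("collar",(340.5,318),zn+.05,.0195)]:
    X=onz(w,C(*q),z); print(nm,X-R[:,0]*off,"tool",R.T@(X-R[:,0]*off-p), "bore-it tool",(R.T@(b-(X-R[:,0]*off)))[:2])
kw=onz(w,C(236,221.5),.072);print("kw",ang(b,kw),"tool -y",ang(np.zeros(3),-R[:,1]))
E
```

```text
[0.51094899 0.06103535 0.19034092]
bore [0.51216342 0.06194603 0.072     ] 0.024241401890333386 0.02607939281902361
nose [0.51034318 0.05762443 0.13864585] tool [-0.00339444  0.00058696  0.05169637] bore-it tool [0.00470957 0.00026973]
top [0.51123299 0.05994698 0.23364092] tool [-0.00094695  0.00062666 -0.04329972] bore-it tool [0.00226208 0.00023003]
collar [0.51025274 0.05803682 0.18564893] tool [-0.00305593  0.00035502  0.00469318] bore-it tool [0.00437105 0.00050167]
kw 160.2 tool -y 160.3
```

Call:
arm_command(
  deltas=[
    [[0, 0, 0.02, 0, 0, 0], [0, 0, 0.025, 0, 0, 0], [0, 0, 0, 0, 0, 0], [0, 0, 0, 0, 0, 0], [0, 0, 0, 0, 0, 0], [0, 0, 0, 0, 0, 0]],
  ],
)

```text
time: 7.6
eef_pos: [0.5119, 0.0632, 0.1463]
eef_rot: [2.565, 1.813, 0.002]
force: [0.8, -1.1, -1.9]
gripper_width: 0.272
finger_force: 78.6
```

```bash
python3 - <<'E'
from h import *
w=snapshot("wrist");s=observe();print(s["time"],s["eef_pos"],s["eef_rot"],s["force"],w["intrinsics"][0])
import pickle;pickle.dump({k:w[k] for k in("img","R","t","intrinsics")},open("w4.pkl","wb"))
cv2.imwrite("pics/w4.png",cv2.resize(w["img"][150:270,200:360,::-1],(800,600),interpolation=cv2.INTER_CUBIC))
E
```

```text
7.65 [0.51177257 0.06316562 0.14616445] [2.56487056e+00 1.81317328e+00 1.82318382e-03] [-9.88825323e-04  2.13018497e-01 -2.65295264e+00] [311.89428584   0.         273.63261395]
```

View pics/w4.png

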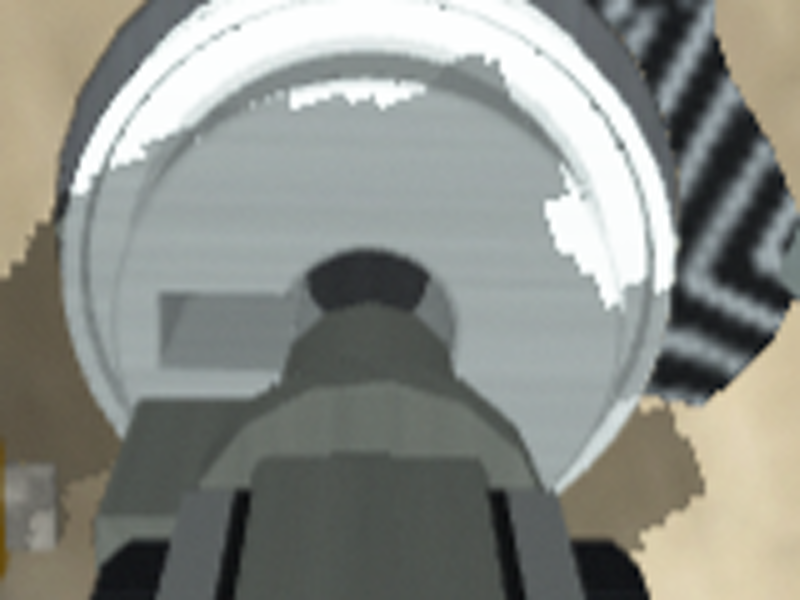

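The bore is at about (274.8,216) px and the keyway is level with it. The nose edge is at (274,210.3), just above the bore; its centre should fall close to the bore centre.

```bash
python3 - <<'E'
from h import *
import pickle
w=pickle.load(open("w4.pkl","rb"))
C=lambda x,y:(200+x/5-.4,150+y/5-.4)
s=observe();p=np.array(s["eef_pos"]);R=Rn.from_rotvec(s["eef_rot"]).as_matrix()
be=onz(w,C(372,248),.072)-R[:,0]*.013; kw=onz(w,C(160,331.5),.072)
r=onz(w,C(457,320),.072)
print("bore by far edge",be,"kw end tool-x",(R.T@(kw-be)),"right edge",R.T@(r-be))
zn=p[2]-.0707+.016
for q,z,o in [((370,303),zn+.003,.012),((370,303),zn,.009),((369.5,370),zn+.016,0),((370,457),zn+.098,.012),((368,380),zn+.05,.0195)]:
    X=onz(w,C(*q),z)-R[:,0]*o; print(X,"tool",(R.T@(X-p))[:2],"bore-it",(R.T@(be-X))[:2])
E
```

```text
bore by far edge [0.51188663 0.06213018 0.07199179] kw end tool-x [ 1.89349426e-04 -3.12017363e-02 -4.29618065e-05] right edge [1.95694517e-03 1.24858664e-02 6.97903795e-06]
[0.51165736 0.06241503 0.09445687] tool [-7.78695080e-04  8.39696536e-05] bore-it [-0.00020624  0.00028604]
[0.5123223  0.06428642 0.09145877] tool [1.20542007e-03 8.32514136e-05] bore-it [-0.00219036  0.00028676]
[0.51412883 0.06962633 0.10746445] tool [6.85220604e-03 2.30194018e-05] bore-it [-0.00783715  0.00034699]
[0.51854469 0.0821383  0.18945687] tool [0.02017234 0.00010411] bore-it [-0.02115728  0.0002659 ]
[0.51148782 0.06267046 0.14145214] tool [-0.00056476 -0.00010854] bore-it [-0.00042018  0.00047855]
```

Call:
arm_command(
  deltas=[
    [[-0.0003, 0.0003, 0, 0, 0, 0], [0, 0, 0.005, 0, 0, 6], [0, 0, 0.006, 0, 0, 6], [0, 0, 0.005, 0, 0, 0], [0, 0, 0.005, 0, 0, 0], [0, 0, 0.005, 0, 0, 0], [0, 0, 0.005, 0, 0, 0], [0, 0, 0, 0, 0, 0], [0, 0, 0, 0, 0, 0]],
  ],
)

```text
time: 8.55
eef_pos: [0.5115, 0.0625, 0.1142]
eef_rot: [-2.741, -1.536, 0.0]
force: [-0.2, -0.0, -1.7]
gripper_width: 0.269
finger_force: 78.7
```

Call:
arm_command(
  deltas=[
    [[0, 0, 0, 0, 0, -6], [0, 0, 0, 0, 0, -6], [0, 0, 0, 0, 0, 0], [0, 0, 0.004, 0, 0, 0], [0, 0, 0.004, 0, 0, 0], [0, 0, 0.004, 0, 0, 0], [0, 0, 0, 0, 0, 0], [0, 0, 0, 0, 0, 0]],
  ],
)

```text
time: 9.35
eef_pos: [0.5114, 0.0626, 0.1021]
eef_rot: [-2.566, -1.813, 0.001]
force: [-0.7, 0.4, -1.5]
gripper_width: 0.268
finger_force: 78.8
```

Call:
arm_command(
  deltas=[
    [[0, 0, 0.004, 0, 0, 0], [0, 0, 0.004, 0, 0, 0], [0, 0, 0.004, 0, 0, 0], [0, 0, 0.003, 0, 0, 0], [0, 0, 0.002, 0, 0, 0], [0, 0, 0, 0, 0, 0], [0, 0, 0, 0, 0, 0]],
  ],
)

```text
time: 10.05
eef_pos: [0.5118, 0.0626, 0.0854]
eef_rot: [2.565, 1.813, 0.001]
force: [-1.9, -0.4, 7.3]
gripper_width: 0.27
finger_force: 80.0
```

Call:
arm_command(
  deltas=[
    [[0, 0, 0.001, 0, 0, 0], [0, 0, 0.001, 0, 0, 0], [0, 0, 0, 0, 0, 0], [0, 0, 0, 0, 0, 0], [0, 0, 0, 0, 0, 0]],
  ],
  fingers=1,
  squeeze=110,
)

```text
time: 10.55
eef_pos: [0.5118, 0.0626, 0.0846]
eef_rot: [2.565, 1.813, 0.001]
force: [-10.8, -1.8, 34.8]
gripper_width: 0.265
finger_force: 111.9
```

```bash
python3 - <<'E'
from h import *
a=snapshot("scene")["img"];b=snapshot("side")["img"]
f=lambda i,x,y:cv2.resize(i[y:y+100,x:x+100,::-1],(400,400),interpolation=cv2.INTER_CUBIC)
cv2.imwrite("pics/f.png",np.hstack([f(a,230,160),f(b,220,165)]))
s=observe();print(s["time"],s["eef_pos"],s["force"],s["finger_force"])
E
```

```text
10.65 [0.51186599 0.06267061 0.08463438] [-11.64514723  -1.01090058  35.53311848] 111.88244819641113
```

View pics/f.png

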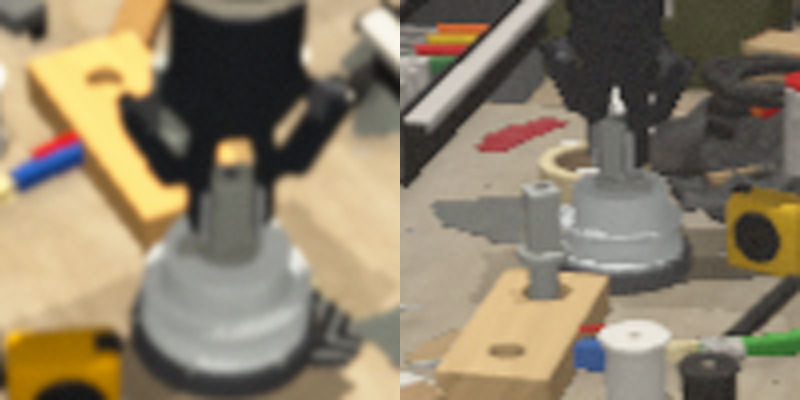

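The collar sits on the hub with the gripper holding and pressing, and the plain shaft is still upright in the rack. TCP height and force (about 35 N against the stop) match home.

```bash
python3 -c "
from plant import ticket;print(ticket.finish_job())"
```

```text
the job is handed in; nothing more can be done
None
```

The keyed shaft is in the pulley with its key in the keyway and the collar down on the hub; the gripper is still holding it and pressing it home with about 35 N, and the job was handed in at about 10.7 s.

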